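# Lay out the power-stage components in their nests

## Task

Get the power stage ready for assembly: put the aluminium capacitor, the white capacitor, the cream power module and the transformer each into the blue nest that fits it by shape, size and floor colour, standing or lying flat on the nest's floor the same way up as now. Set the components down without dropping them, let go of each, and leave the red bottle standing where it is.

Things in the scene. Friction and masses are not known exactly. Their poses are not given: they have to be found in the camera images.
- can_capacitor: Large capacitor: bright aluminium can with a black top and two brass screw terminals, standing upright on the bench; a cylinder 54 mm in diameter and 72 mm high (77 mm with the screws), about 0.28 kg. Origin: centre of its underside; z is its axis, up. Belongs in can_nest.
- film_capacitor: Small white capacitor with a narrow black top and one steel screw, standing upright; a cylinder 36 mm in diameter and 56 mm high (61 mm with the screw), about 0.09 kg. Origin: centre of its underside; z up. Belongs in film_nest.
- power_module: Cream-coloured long block with three black terminal windows along its top, lying flat: 86 mm along its x, 38 mm along its y, 34 mm high, about 0.24 kg. Origin: centre of its underside; z up. Grasp it across y. Belongs in module_nest, either end first.
- transformer: Small transformer: dark steel core, 56 mm along its x, 40 mm along its y, 36 mm high, with a copper-coloured winding (30 x 36 mm) rising 10 mm above the middle of the core, 46 mm high in all, about 0.32 kg. Origin: centre of its underside; z up. Grasp the core across y. Belongs in transformer_nest, either end first.
- can_nest: All nests are blue plastic, fixed to the bench, 14 mm high, walls 5 mm thick, with an inner floor 5 mm above the bench. This is the larger round one, with a grey floor: inner diameter 66 mm, outer 76 mm. Origin: centre of its underside, on the bench; z up.
- film_nest: The smaller round blue nest, with a white floor: inner diameter 48 mm, outer 58 mm; 14 mm high, inner floor 5 mm above the bench. Fixed. Origin: centre of its underside, on the bench; z up.
- module_nest: The long rectangular blue nest, with a cream floor: inside 98 mm along its x by 50 mm along its y, outside 108 x 60 mm; 14 mm high, inner floor 5 mm above the bench. Fixed. Origin: centre of its underside, on the bench; z up.
- transformer_nest: The shorter rectangular blue nest, with a copper-coloured floor: inside 68 mm along its x by 52 mm along its y, outside 78 x 62 mm; 14 mm high, inner floor 5 mm above the bench. Fixed. Origin: centre of its underside, on the bench; z up.
- red_bottle: Red plastic bottle with a white cap and a white label, standing loose among the other things: 38 mm in diameter, 96 mm high. Origin: centre of its underside; z up. To be left standing where it is. (The few other loose bits between the components are under 10 mm high and do not matter.)

How it is judged:
At the end, for the whole second after the job is handed in: Each of the four components rests in its own nest, its centre within 12 mm of the nest's centre horizontally, its underside on the nest's floor (2.5 to 7.5 mm above the nest's origin), tilted less than 0.1 rad, at rest and released (horizontal distance between can_capacitor and can_nest below 0.012 m and z of can_capacitor in the frame of can_nest between 0.0025 and 0.0075 m and angle between each of can_capacitor, film_capacitor, power_module, transformer's own z axis and vertical below 0.1 rad and linear speed of each of can_capacitor, film_capacitor, power_module, transformer below 0.02 m/s and contact force between the fingers and can_capacitor below 0.1 N and horizontal distance between film_capacitor and film_nest below 0.012 m and z of film_capacitor in the frame of film_nest between 0.0025 and 0.0075 m and contact force between the fingers and film_capacitor below 0.1 N and horizontal distance between power_module and module_nest below 0.012 m and z of power_module in the frame of module_nest between 0.0025 and 0.0075 m and contact force between the fingers and power_module below 0.1 N and horizontal distance between transformer and transformer_nest below 0.012 m and z of transformer in the frame of transformer_nest between 0.0025 and 0.0075 m and contact force between the fingers and transformer below 0.1 N); the robot touches nothing.
It fails at once if The red bottle is tipped, or shifted by more than 20 mm (distance of red_bottle from where it was at the start of the episode above 0.02 m or angle between red_bottle's own z axis and vertical above 0.3 rad).
It fails at once if A component is dropped or thrown: it moves faster than 0.6 m/s with no finger on it (a free fall of about 20 mm) ((linear speed of can_capacitor above 0.6 m/s and contact force between the fingers and can_capacitor below 0.2 N) or (linear speed of film_capacitor above 0.6 m/s and contact force between the fingers and film_capacitor below 0.2 N) or (linear speed of power_module above 0.6 m/s and contact force between the fingers and power_module below 0.2 N) or (linear speed of transformer above 0.6 m/s and contact force between the fingers and transformer below 0.2 N)).
It also fails if it takes over 98 s, if anything falls off the work surface, if the arm or the gripper's body presses on something with over 40 N, if the wrist force passes 120 N, or if a joint passes its speed limit or range.

## Robot

A 6-joint arm with a two-finger parallel gripper is mounted at the origin on the work surface. World frame = base frame: x ahead of the robot, y to its left, z up, the work surface at z = 0. Lengths are in m, angles in rad, forces in N, time in s.
With the tool pointing down it reaches from about 0.4 to 0.925 m from the base axis. Payload 12.5 kg.
Tool frame: the origin (TCP) lies between the finger pads; the fingertips stand 11 mm ahead of it and the grasp point (between the pads) lies 8 mm behind it (finger_overhang is the distance from the TCP to the fingertips, in m); z points along the fingers, y is the line along which they close (so a half turn about z gives the same grasp; the last joint's range is limited). The gripper opens to 95 mm and grips with 3 to 60 N. Pads are 20 mm wide; open, the fingers measure 119 mm over their backs; the gripper's body (75 mm by 180 mm) begins 59 mm behind the grasp point.
Start: joints at [-1.449, 0.491, 1.559, -0, 1.092, -0.106], TCP at [0.141, -0.609, 0.226] pointing down, gripper open.
Joint ranges: [-3.1, 3.1], [-0.84, 2.19], [0.05, 2.79], [-1.13, 4.28], [0.06, 2.93], [-2.69, 2.69]. Speed limits (rad/s): [2.22, 2.22, 2.79, 3.14, 3.14, 3.14].

## Interface

Orientations are given as a rotation vector (axis times angle).
In Python, from workcell import state, read_camera, finish_job, finger_overhang gives the robot as it stands.
- The arm moves only by the tool jog_arm, never from a script. Its argument "deltas" is a list of rows, each a list of 3 entries, a list of its own where there are three numbers: the shift along the tool's x, y, z normalised to -1 to 1, where 1 is 80 mm, then the turn about the tool's z normalised to -1 to 1, where 1 is pi rad, then the closure, from -1 (fully open) to 1 (shut). A call has 1 to 10 rows; each row is the pose to reach, as a shift and turn from the pose commanded when the call began, along the tool's axes at that moment, turning the shorter way round; what a row does not reach only later rows make up. A row lasts 1/10 s, in which the tool goes at most 50 mm and 8.59 degrees, less where a joint would pass 70% of its speed; a pose out of reach is approached as far as the arm can. A call with a number of a shift or a turn outside -1 to 1 is refused whole. A call with a gripper value outside its range is refused whole. The fingers move at their own pace and stop on an object; "newtons" is the grip in N (left out, the last holds). Time passes only in rows, so rows that repeat a pose let the fingers close. It gives the time, the measured TCP pose, the force, the opening and the grip force at its end, in the units of the state.
- state(): the state, without advancing time (a new reading comes with each control period).
- read_camera(name): name is "side" or "top"; returns a dict with "color" (400x640x3 uint8, red, green, blue), "camera_matrix" (3x3 intrinsics, pixels), "D" ([k1, k2, p1, p2, k3] as OpenCV has them; the pictures are not rectified), "view" (4x4, takes a point from world to camera coordinates). Camera axes: x right, y down, z forward; pixel columns grow to the right and rows downward; lengths in m; the calibration is good to about 2 mm. A picture is of the moment at which its call begins. There is no depth.
- finish_job(): hands the job in; it is judged then, once.
The state is a dict: "clock": time; "joint_pos": joint angles; "dq": joint speeds; "tau": joint torques, N m; "position": TCP position; "ee_rot": TCP orientation; "wrist_force": force on the tool from outside, world axes, zero at the start; "wrist_torque": the same for the moment, N m; "opening": opening from 0.0 (shut) to 1.0 (fully open); "grip_force": force on a finger pad.
Only numpy, scipy, OpenCV 4.12 (cv2) and the standard library are available. Lean on these libraries where they do the work, as an engineer would, in place of code of your own. Each camera call takes 0.05 s, during which the arm holds its last target. There are 200 camera calls.

## Working session

There is one attempt and no reset: what is moved stays moved. The work goes in short steps, Python scripts to look and compute and a tool call to move; the robot and the scene stay as the last step left them, time stands still between calls to the robot, and variables do not carry over. Pictures are saved under pics/ and viewed, at most 14 in all, crops included, and the job is handed in when it is done.

Besides the shell and the picture viewer there is one more tool, called after "Emit:" as name([rows], argument=value, ...), one row to a line, values as JSON. jog_arm: Moves the arm, as the interface text tells. Its arguments: {"type":"object","properties":{"deltas":{"type":"array","items":{"type":"array"}},"newtons":{"type":"number"}},"required":["deltas"]}

```bash
mkdir -p pics
cat > h.py <<'E'
import numpy as np, cv2
from workcell import state, read_camera
def snap(n,f):
    c=read_camera(n); cv2.imwrite(f'pics/{f}.png',c['color'][:,:,::-1]); np.savez(f'pics/{f}.npz',**{k:np.array(v) for k,v in c.items()}); return c
def load(f): return dict(np.load(f'pics/{f}.npz'))
def ray(c,uv):
    p=cv2.undistortPoints(np.array([[uv]],float),c['camera_matrix'],c['D'])[0,0]
    R=c['view'][:3,:3];t=c['view'][:3,3]
    return -R.T@t, R.T@np.array([p[0],p[1],1.])
def atz(c,uv,z):
    o,d=ray(c,uv); return o+d*(z-o[2])/d[2]
def tri(c1,u1,c2,u2):
    o1,d1=ray(c1,u1);o2,d2=ray(c2,u2)
    s=np.linalg.lstsq(np.array([d1,-d2]).T,o2-o1,rcond=None)[0]
    a,b=o1+s[0]*d1,o2+s[1]*d2
    return (a+b)/2,np.linalg.norm(a-b)
def proj(c,P):
    R=c['view'][:3,:3];t=c['view'][:3,3]
    return cv2.projectPoints(np.array(P,float).reshape(-1,1,3),cv2.Rodrigues(R)[0],t,c['camera_matrix'],c['D'])[0][:,0]
def crop(f,x0,y0,x1,y1,s,out):
    im=cv2.imread(f'pics/{f}.png')[y0:y1,x0:x1]; cv2.imwrite(f'pics/{out}.png',cv2.resize(im,None,fx=s,fy=s,interpolation=cv2.INTER_CUBIC))
E
python3 - <<'E'
from h import *
np.set_printoptions(precision=4,suppress=True)
for n in('top','side'):
    c=snap(n,n+'0'); R=c['view'][:3,:3]; print(n,-R.T@c['view'][:3,3],R[2],c['D'],c['camera_matrix'][0,0])
print(state())
E
```

```text
top [0.4268 0.0085 1.1854] [ 0.0616  0.0023 -0.9981] [0.0075 0.     0.     0.     0.    ] 399.51277641450264
side [0.4293 0.6443 0.6819] [ 0.0955 -0.7242 -0.683 ] [-0.0183  0.      0.      0.      0.    ] 389.655147193355
{'clock': 0.1, 'joint_pos': array([-1.4486,  0.4915,  1.5594, -0.    ,  1.0917, -0.1056]), 'dq': array([-0.    , -0.0006, -0.0015, -0.0007,  0.0014, -0.0012]), 'tau': array([  0.002 , -61.3623, -25.8607,   0.0693,   0.047 ,  -0.0001]), 'position': array([ 0.1412, -0.6087,  0.2251]), 'ee_rot': array([-3.1202, -0.357 ,  0.    ]), 'wrist_force': array([-0.3702,  0.6028, -0.3611]), 'wrist_torque': array([ 0.0206, -0.0134, -0.0049]), 'grip_force': 0.0, 'opening': 0.999889278316804}
```

View pics/top0.png

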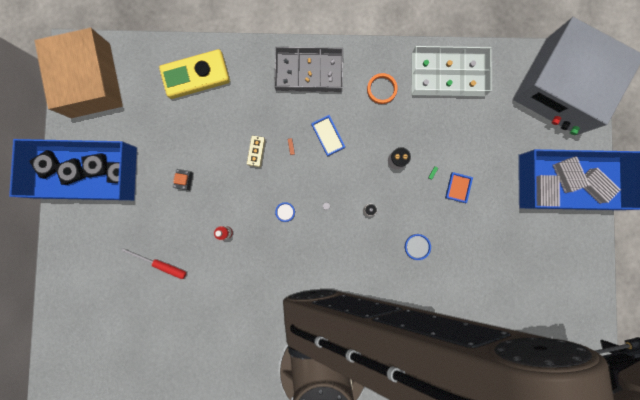

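View pics/side0.png

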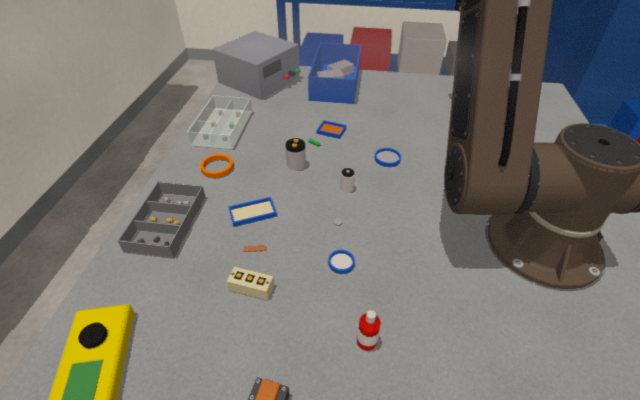

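The top view shows the can (400,157), film cap (370,210), module (256,151), transformer (182,180), bottle (222,233). Its nests are can (418,247), film (285,212), module (328,135) and transformer (459,187). All of them also appear in the side view, though the transformer is cut off at the bottom (268,390). I'll enlarge both views.

Run:
```python
from h import *
crop('top0',160,105,320,245,4.2,'tA')
crop('top0',300,105,480,265,3.7,'tB')
crop('side0',220,115,420,300,3.2,'sA')
crop('side0',220,260,400,400,4.2,'sB')
```

```text
(no output)
```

View pics/tA.png

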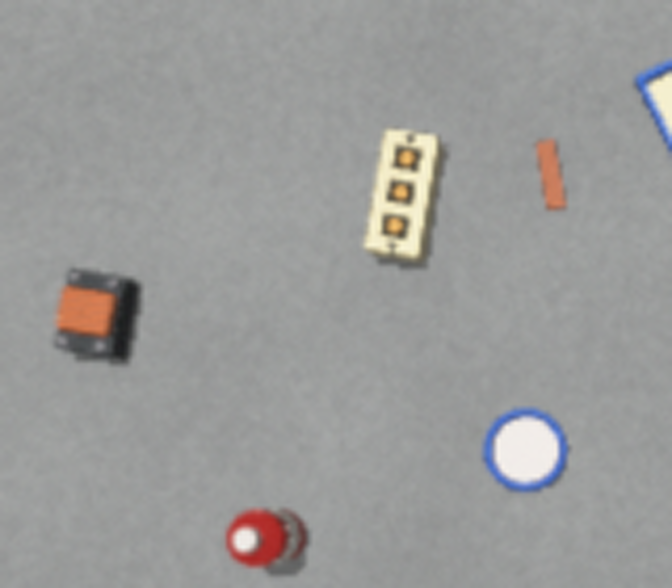

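View pics/tB.png

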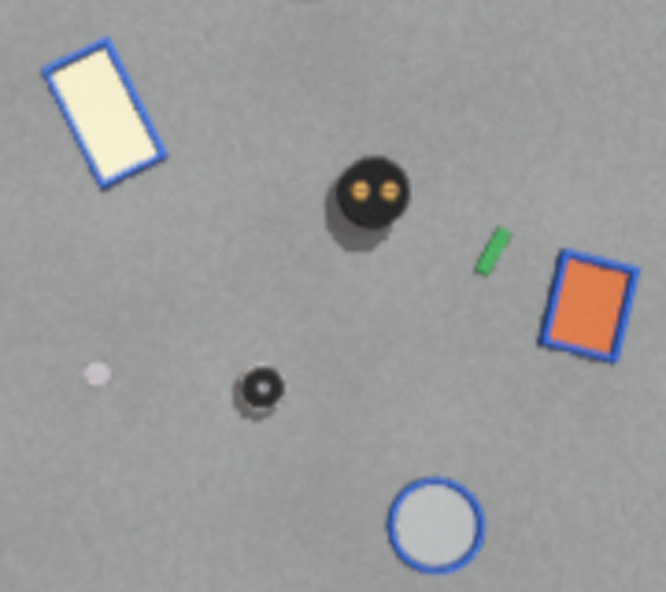

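View pics/sA.png

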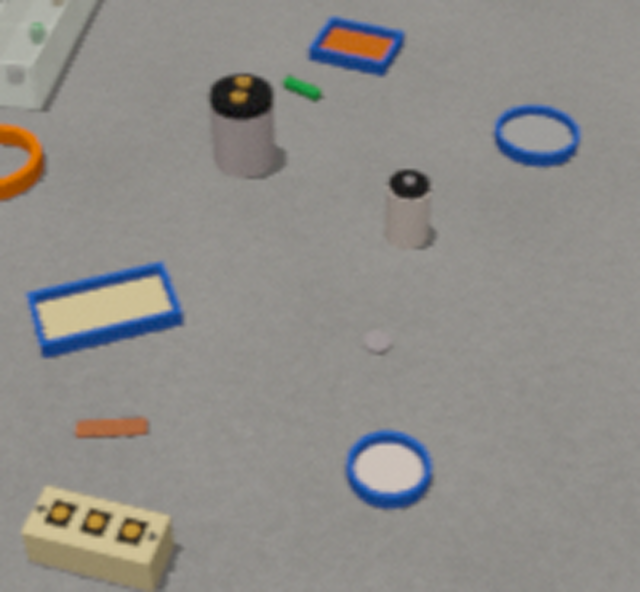

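View pics/sB.png

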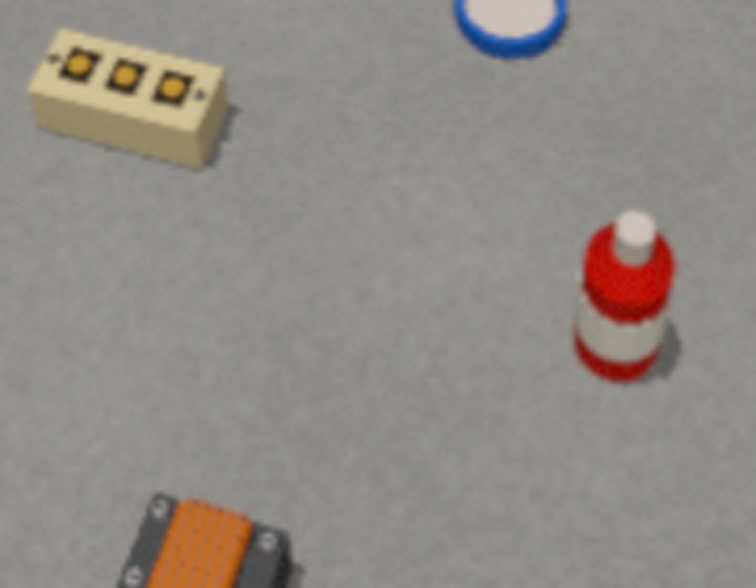

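Crop positions read: module windows at tA (407,158),(400,192),(394,226) and sA (61,513),(96,522),(131,531). Transformer screws at tA (112,283),(98,347),(73,274) and sB (160,508),(268,541),(133,576). Can screws at tB (361,190),(390,191) and sA (239,97),(243,81). Film cap screw at tB (264,387) and sA (409,180). The nest rims are clear in both views.

```bash
cat > m.py <<'E'
from h import *
np.set_printoptions(precision=4,suppress=True)
T,S=load('top0'),load('side0')
C={'tA':(160,105,4.2),'tB':(300,105,3.7),'sA':(220,115,3.2),'sB':(220,260,4.2)}
def px(k,p): x,y,s=C[k]; return ((p[0]+.5)/s-.5+x,(p[1]+.5)/s-.5+y)
E
python3 - <<'E'
from m import *
def t(n,a,p,b,q):
    X,e=tri(T,px(a,p),S,px(b,q)); print(n,X,'gap',round(e,4)); return X
for p,q in zip([(407,158),(400,192),(394,226)],[(61,513),(96,522),(131,531)]): t('modwin',"tA",p,"sA",q)
for p,q in zip([(112,283),(98,347),(73,274)],[(160,508),(268,541),(133,576)]): t('trscrew',"tA",p,"sB",q)
for p,q in zip([(361,190),(390,191)],[(239,97),(243,81)]): t('can',"tB",p,"sA",q)
t('film','tB',(264,387),'sA',(409,180))
t('canNest','tB',(436,525),'sA',(537,130))
t('filmNest','tA',(526,450),'sA',(389,465))
for p,q in zip([(43,72),(106,39),(165,156),(104,188)],[(43,340),(28,292),(163,266),(182,313)]): t('modN','tB',p,'sA',q)
for p,q in zip([(562,250),(638,269),(617,361),(541,345)],[(310,46),(331,20),(404,38),(386,66)]): t('trN','tB',p,'sA',q)
t('bottle cap','tA',(245,540),'sB',(635,227))
# circles/rects at known z
print('canN z14',atz(T,px('tB',(436,525)),.014),atz(S,px('sA',(537,130)),.014))
print('filmN',atz(T,px('tA',(526,450)),.014),atz(S,px('sA',(389,465)),.014))
print('can top z72',atz(T,px('tB',(373,192)),.072),atz(S,px('sA',(242,96.5)),.072))
print('film z56',atz(T,px('tB',(263,388)),.056),atz(S,px('sA',(409,184)),.056))
print('mod corners',[atz(T,px('tA',p),.034)[:2] for p in [(385,130),(438,135),(421,258),(365,250)]])
print('wind',[atz(T,px('tA',p),.046)[:2] for p in [(63,284),(117,290),(110,336),(57,330)]])
E
```

```text
modwin [0.6536 0.2031 0.0328] gap 0.0004
modwin [0.6296 0.2071 0.0336] gap 0.0005
modwin [0.6061 0.2106 0.0336] gap 0.001
trscrew [0.5621 0.4027 0.0371] gap 0.0006
trscrew [0.5178 0.4098 0.0393] gap 0.0011
trscrew [0.5666 0.4291 0.0385] gap 0.0015
can [ 0.614  -0.1996  0.0729] gap 0.0001
can [ 0.614  -0.2213  0.0742] gap 0.0012
film [ 0.464  -0.1298  0.0569] gap 0.0006
canNest [ 0.3593 -0.2719  0.0124] gap 0.0005
filmNest [0.4534 0.1177 0.0091] gap 0.0008
modN [0.7151 0.0454 0.0174] gap 0.0027
modN [ 0.7433 -0.0046  0.0146] gap 0.002
modN [ 0.6499 -0.0539  0.0088] gap 0.001
modN [ 0.6235 -0.0054  0.0081] gap 0.0016
trN [ 0.5786 -0.3698  0.0172] gap 0.0006
trN [ 0.5661 -0.4332  0.0083] gap 0.0015
trN [ 0.4916 -0.4179  0.0039] gap 0.0001
trN [ 0.5031 -0.3549  0.0114] gap 0.0007
bottle cap [0.3898 0.2903 0.0943] gap 0.0008
canN z14 [ 0.3591 -0.2716  0.014 ] [ 0.3597 -0.2698  0.014 ]
filmN [0.4529 0.1173 0.014 ] [0.4536 0.1216 0.014 ]
can top z72 [ 0.6128 -0.2089  0.072 ] [ 0.612  -0.2019  0.072 ]
film z56 [ 0.463  -0.1291  0.056 ] [ 0.4639 -0.1259  0.056 ]
mod corners [array([0.6725, 0.2187]), array([0.6697, 0.1818]), array([0.5836, 0.1912]), array([0.5884, 0.23  ])]
wind [array([0.5594, 0.433 ]), array([0.556, 0.396]), array([0.5244, 0.3995]), array([0.5278, 0.4357])]
```

Run:
```python
from m import *
from scipy.optimize import least_squares
def fit(name,w,d,z,x0,tp,sp):
    L=np.array([[w/2,d/2],[w/2,-d/2],[-w/2,-d/2],[-w/2,d/2]])
    def P(v):
        c,s=np.cos(v[2]),np.sin(v[2]); return np.c_[L@np.array([[c,s],[-s,c]])+v[:2],np.full(4,v[3])]
    def f(v):
        q=P(v); r=proj(T,q)-tp
        if sp is not None: r=np.r_[r,proj(S,q)-sp]
        return np.r_[r.ravel(), (v[3]-z)/.002]
    o=least_squares(f,list(x0)+[z]); print(name,o.x[:2],'yaw',np.degrees(o.x[2]).round(1),'z',o.x[3].round(4),'rms px',np.sqrt(np.mean(o.fun**2)).round(2))
A=lambda k,l:np.array([px(k,p) for p in l])
fit('modN',.108,.06,.014,(.683,-.005,.5),A('tB',[(106,39)]*0+[(43,72),(106,39),(165,156),(104,188)])[[0,1,2,3]],A('sA',[(43,340),(28,292),(163,266),(182,313)]))
fit('trN',.078,.062,.014,(.535,-.394,-.2),A('tB',[(562,250),(638,269),(617,361),(541,345)]),A('sA',[(310,46),(331,20),(404,38),(386,66)]))
fit('mod',.086,.038,.034,(.629,.207,-.1),A('tA',[(385,130),(438,135),(421,258),(365,250)]),None)
fit('wind',.030,.036,.046,(.542,.416,-.1),A('tA',[(63,284),(117,290),(110,336),(57,330)]),None)
# colour-mask centroids of rim+floor for round nests
def blob(c,x0,y0,x1,y1,name):
    h=cv2.cvtColor(c['color'],cv2.COLOR_RGB2HSV)[y0:y1,x0:x1]
    m=((h[...,0]>100)&(h[...,0]<130)&(h[...,1]>110)).astype(np.uint8)
    k=max(cv2.findContours(m,0,2)[0],key=cv2.contourArea); (u,v),ax,_=cv2.fitEllipse(k)
    print(name,u+x0,v+y0,ax,atz(c,(u+x0,v+y0),.012))
blob(T,395,225,440,270,'can top');blob(T,270,197,302,228,'film top')
blob(S,365,140,410,175,'can side');blob(S,322,243,362,277,'film side')
```

```text
modN [ 0.6831 -0.0044] yaw 27.1 z 0.0131 rms px 0.79
trN [ 0.5347 -0.3925] yaw -12.9 z 0.0126 rms px 0.6
mod [0.6286 0.2054] yaw -6.7 z 0.034 rms px 0.18
wind [0.5419 0.416 ] yaw -5.5 z 0.046 rms px 0.22
can top 417.4039058685303 246.6573944091797 (24.908275604248047, 25.41244888305664) [ 0.3586 -0.2718  0.012 ]
film top 284.62736988067627 211.7436580657959 (18.530019760131836, 18.76233673095703) [0.453  0.1181 0.012 ]
can side 387.3489532470703 156.84027481079102 (18.27887535095215, 26.272504806518555) [ 0.3597 -0.265   0.012 ]
film side 341.056058883667 261.1836738586426 (23.546253204345703, 25.879596710205078) [0.4537 0.1233 0.012 ]
```

Emit:
jog_arm([
  [[0,0,0],0.035,-1],
  [[0,0,0],0.073,-1],
  [[0,0,0],0.073,-1],
])

```text
clock: 0.4
position: [0.1412, -0.6087, 0.2253]
ee_rot: [-3.141, 0.005, 0.0]
wrist_force: [0.0, 0.1, 0.1]
opening: 1.001
grip_force: 0.0
```

Emit:
jog_arm([
  [[0.3,-0.25,0.1],0,-1],
  [[0.65,-0.55,0.25],0,-1],
  [[0.983,-0.832,0.4],0,-1],
])

```text
clock: 0.7
position: [0.2205, -0.5415, 0.1931]
ee_rot: [-3.142, -0.003, -0.0]
wrist_force: [0.5, -0.7, 0.4]
opening: 0.999
grip_force: 0.0
```

Emit:
jog_arm([
  [[0.33,-0.28,0.13],0,-1],
  [[0.66,-0.56,0.26],0,-1],
  [[0.983,-0.832,0.4],0,-1],
])

```text
clock: 1.0
position: [0.2996, -0.4749, 0.1613]
ee_rot: [3.141, 0.004, 0.0]
wrist_force: [-0.1, 0.5, -1.0]
opening: 0.998
grip_force: 0.0
```

Emit:
jog_arm([
  [[0.33,-0.28,0.13],0,-1],
  [[0.66,-0.56,0.26],0,-1],
  [[0.983,-0.832,0.4],0,-1],
])

```text
clock: 1.3
position: [0.3784, -0.4085, 0.1292]
ee_rot: [3.141, 0.004, 0.0]
wrist_force: [0.1, -0.8, 0.1]
opening: 1.0
grip_force: 0.0
```

Emit:
jog_arm([
  [[0.33,-0.28,0],0,-1],
  [[0.66,-0.56,0],0,-1],
  [[0.983,-0.832,0],0,-1],
])

```text
clock: 1.6
position: [0.4571, -0.342, 0.1294]
ee_rot: [-3.141, -0.004, 0.0]
wrist_force: [1.0, -0.8, 0.2]
opening: 0.998
grip_force: 0.0
```

Emit:
jog_arm([
  [[0.33,-0.28,0],0,-1],
  [[0.66,-0.56,0],0,-1],
  [[0.983,-0.832,0],0,-1],
])

```text
clock: 1.9
position: [0.5359, -0.2755, 0.1295]
ee_rot: [-3.142, -0.004, 0.0]
wrist_force: [-0.3, -0.4, 0.2]
opening: 1.001
grip_force: 0.0
```

Emit:
jog_arm([
  [[0.33,-0.28,0],0,-1],
  [[0.66,-0.56,0],0,-1],
  [[0.983,-0.832,0],0,-1],
  [[0.983,-0.832,0],0,-1],
  [[0.983,-0.832,0],0,-1],
])

```text
clock: 2.4
position: [0.6136, -0.2097, 0.1292]
ee_rot: [-3.141, -0.004, 0.001]
wrist_force: [-1.0, -0.9, -0.1]
opening: 1.001
grip_force: 0.0
```

Emit:
jog_arm([
  [[0,0,0.25],0,-1],
  [[0,0,0.5],0,-1],
  [[0,0,0.75],0,-1],
  [[0,0,0.75],0,-1],
])

```text
clock: 2.8
position: [0.6116, -0.2107, 0.0673]
ee_rot: [-3.14, 0.002, 0.006]
wrist_force: [-0.4, 0.1, -0.2]
opening: 1.0
grip_force: 0.0
```

Emit:
jog_arm([
  [[0,0,0.15],0,-1],
  [[0,0,0.3],0,-1],
  [[0,0,0.425],0,-1],
  [[0,0,0.425],0,-1],
  [[0,0,0.425],0,-1],
])

```text
clock: 3.3
position: [0.6137, -0.2103, 0.0356]
ee_rot: [3.142, -0.002, -0.0]
wrist_force: [-0.3, -0.1, 0.6]
opening: 1.004
grip_force: 0.0
```

Emit:
jog_arm([
  [[0,0,0],0,-0.5],
  [[0,0,0],0,-0.3],
  [[0,0,0],0,-0.2],
  [[0,0,0],0,-0.1],
  [[0,0,0],0,0],
  [[0,0,0],0,1],
  [[0,0,0],0,1],
  [[0,0,0],0,1],
  [[0,0,0],0,1],
  [[0,0,0],0,1],
], newtons=20)

```text
clock: 4.3
position: [0.6136, -0.2101, 0.0357]
ee_rot: [-3.142, 0.002, 0.0]
wrist_force: [-0.3, 3.9, 2.7]
opening: 0.567
grip_force: 20.0
```

Emit:
jog_arm([
  [[0,0,-0.1],0,1],
  [[0,0,-0.35],0,1],
  [[0,0,-0.7],0,1],
  [[0,0,-1],0,1],
  [[0,0,-1],0,1],
])

```text
clock: 4.8
position: [0.6148, -0.2112, 0.1189]
ee_rot: [3.139, -0.003, 0.008]
wrist_force: [1.1, 0.3, -2.5]
opening: 0.567
grip_force: 20.0
```

Emit:
jog_arm([
  [[-0.1,0.03,0],0,1],
  [[-0.3,0.08,0],0,1],
  [[-0.5,0.13,0],0,1],
  [[-0.796,0.19,0],0,1],
])

```text
clock: 5.2
position: [0.5485, -0.2253, 0.1138]
ee_rot: [-3.141, 0.002, 0.003]
wrist_force: [-0.2, -1.2, -3.0]
opening: 0.566
grip_force: 20.0
```

Emit:
jog_arm([
  [[-0.27,0.06,0],0,1],
  [[-0.53,0.13,0],0,1],
  [[-0.796,0.19,0],0,1],
])

```text
clock: 5.5
position: [0.4841, -0.2404, 0.1141]
ee_rot: [-3.14, 0.003, 0.004]
wrist_force: [0.8, 0.1, -2.8]
opening: 0.566
grip_force: 20.0
```

Emit:
jog_arm([
  [[-0.27,0.06,0],0,1],
  [[-0.53,0.13,0],0,1],
  [[-0.796,0.19,0],0,1],
])

```text
clock: 5.8
position: [0.4205, -0.2553, 0.1143]
ee_rot: [-3.14, 0.003, 0.003]
wrist_force: [0.8, -0.6, -2.9]
opening: 0.567
grip_force: 20.0
```

Emit:
jog_arm([
  [[-0.27,0.06,0],0,1],
  [[-0.5,0.12,0],0,1],
  [[-0.7,0.17,0],0,1],
  [[-0.796,0.19,0],0,1],
  [[-0.796,0.19,0],0,1],
  [[-0.796,0.19,0],0,1],
])

```text
clock: 6.4
position: [0.359, -0.2706, 0.1153]
ee_rot: [-3.141, 0.003, 0.0]
wrist_force: [0.8, -0.6, -3.3]
opening: 0.569
grip_force: 20.0
```

Run:
```python
from h import *
c=snap('top','top1');s=snap('side','side1')
a=cv2.resize(c['color'][200:290,370:470],None,fx=4,fy=4,interpolation=2);b=cv2.resize(s['color'][60:210,330:430],None,fx=4,fy=4,interpolation=2)
o=np.zeros((600,800,3),np.uint8);o[:360,:400]=a;o[:,400:]=b
cv2.imwrite('pics/p1.png',o[...,::-1]); print(state()['position'])
```

```text
[ 0.35927155 -0.27055689  0.11543088]
```

View pics/p1.png

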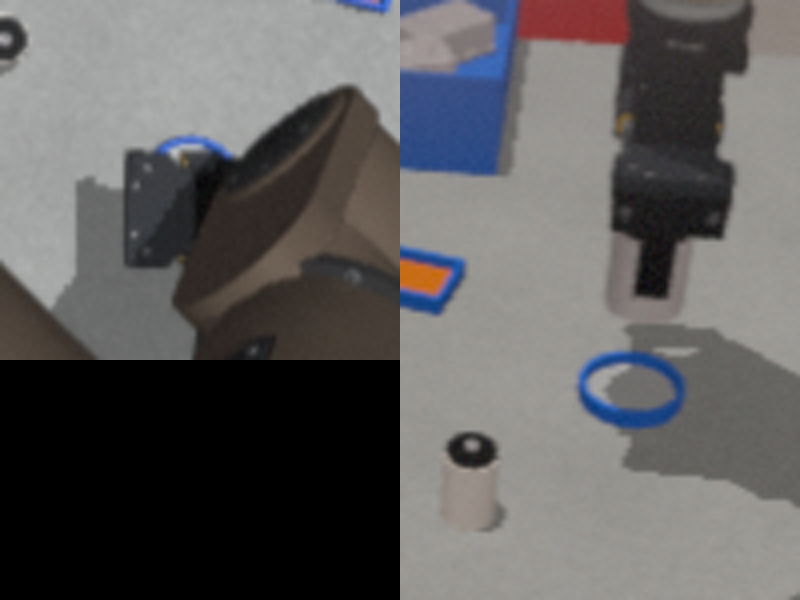

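The side view shows the can held upright, with its bottom ellipse centred near crop (647,304), above the nest at crop (632,388). I'll check that against the projection before lowering.

Run:
```python
from h import *
S=load('side1')
f=lambda q:((q+.5-[330,60])*4-.5).round(1)
print('can bottom exp',f(proj(S,[[.3593,-.2706,.0797]])),'nest rim',f(proj(S,[[.359,-.271,.014],[.397,-.271,.014],[.321,-.271,.014],[.359,-.233,.014],[.359,-.309,.014]])))
```

```text
can bottom exp [[243.6 304.7]] nest rim [[232.4 381.7]
 [179.  377.1]
 [286.  386.3]
 [231.7 414.1]
 [233.  350.8]]
```

Emit:
jog_arm([
  [[0,0,0.2],0,1],
  [[0,0,0.45],0,1],
  [[0,0,0.65],0,1],
  [[0,0,0.8],0,1],
  [[0,0,0.88],0,1],
  [[0,0,0.9],0,1],
  [[0,0,0.92],0,1],
  [[0,0,0.93],0,1],
  [[0,0,0.93],0,1],
])

```text
clock: 7.4
position: [0.359, -0.2708, 0.0416]
ee_rot: [3.141, -0.002, 0.001]
wrist_force: [-0.5, -0.5, -3.4]
opening: 0.567
grip_force: 20.0
```

Emit:
jog_arm([
  [[0,0,0.005],0,1],
  [[0,0,0.01],0,1],
  [[0,0,0.01],0,1],
])

```text
clock: 7.7
position: [0.3589, -0.2707, 0.0406]
ee_rot: [3.141, -0.002, 0.001]
wrist_force: [-0.2, 0.2, -0.6]
opening: 0.565
grip_force: 20.0
```

Emit:
jog_arm([
  [[0,0,0],0,-0.15],
  [[0,0,0],0,-0.2],
  [[0,0,0],0,-0.3],
  [[0,0,0],0,-0.6],
  [[0,0,0],0,-1],
  [[0,0,0],0,-1],
  [[0,0,0],0,-1],
])

```text
clock: 8.4
position: [0.3588, -0.2707, 0.0404]
ee_rot: [3.142, -0.003, -0.0]
wrist_force: [0.6, -0.2, 0.8]
opening: 0.928
grip_force: 0.0
```

Emit:
jog_arm([
  [[0,0,-0.2],0,-1],
  [[0,0,-0.6],0,-1],
  [[0,0,-1],0,-1],
  [[0,0,-1],0,-1],
])

```text
clock: 8.8
position: [0.3598, -0.2716, 0.1234]
ee_rot: [3.138, -0.002, 0.006]
wrist_force: [0.4, -1.2, -0.9]
opening: 0.998
grip_force: 0.0
```

Emit:
jog_arm([
  [[0.2,-0.28,0],0,-1],
  [[0.42,-0.58,0],0,-1],
  [[0.656,-0.886,0],0,-1],
])

```text
clock: 9.1
position: [0.4116, -0.1991, 0.1199]
ee_rot: [-3.141, 0.004, 0.001]
wrist_force: [1.4, 0.2, 0.0]
opening: 1.005
grip_force: 0.0
```

Emit:
jog_arm([
  [[0.22,-0.3,0],0,-1],
  [[0.44,-0.6,0],0,-1],
  [[0.656,-0.886,0],0,-1],
  [[0.656,-0.886,0],0,-1],
  [[0.656,-0.886,0],0,-1],
])

```text
clock: 9.6
position: [0.4638, -0.1286, 0.1198]
ee_rot: [-3.141, 0.0, 0.001]
wrist_force: [0.9, 0.5, -0.3]
opening: 0.996
grip_force: 0.0
```

Emit:
jog_arm([
  [[0,0,0.25],0,-1],
  [[0,0,0.5],0,-1],
  [[0,0,0.8],0,-1],
  [[0,0,0.8],0,-1],
])

```text
clock: 10.0
position: [0.4623, -0.1294, 0.0543]
ee_rot: [-3.14, 0.005, 0.007]
wrist_force: [-0.7, 0.2, 1.1]
opening: 0.999
grip_force: 0.0
```

Emit:
jog_arm([
  [[0,0,0.15],0,-1],
  [[0,0,0.3],0,-1],
  [[0,0,0.4],0,-1],
  [[0,0,0.4],0,-1],
  [[0,0,0.4],0,-1],
])

```text
clock: 10.5
position: [0.464, -0.1291, 0.0245]
ee_rot: [3.142, -0.002, -0.0]
wrist_force: [-0.3, 1.0, 0.0]
opening: 0.996
grip_force: 0.0
```

Emit:
jog_arm([
  [[0,0,0],0,-0.2],
  [[0,0,0],0,0],
  [[0,0,0],0,0.1],
  [[0,0,0],0,0.2],
  [[0,0,0],0,0.3],
  [[0,0,0],0,1],
  [[0,0,0],0,1],
  [[0,0,0],0,1],
  [[0,0,0],0,1],
  [[0,0,0],0,1],
], newtons=15)

```text
clock: 11.5
position: [0.464, -0.129, 0.0244]
ee_rot: [3.142, -0.002, -0.0]
wrist_force: [0.0, 1.2, 0.6]
opening: 0.376
grip_force: 15.0
```

Emit:
jog_arm([
  [[0,0,-0.1],0,1],
  [[0,0,-0.35],0,1],
  [[0,0,-0.7],0,1],
  [[0,0,-1],0,1],
  [[0,0,-1],0,1],
])

```text
clock: 12.0
position: [0.4651, -0.1295, 0.1073]
ee_rot: [3.139, -0.002, 0.007]
wrist_force: [0.5, -0.8, -1.8]
opening: 0.376
grip_force: 15.0
```

Emit:
jog_arm([
  [[0,-0.1,0],0,1],
  [[-0.01,-0.3,0],0,1],
  [[-0.02,-0.5,0],0,1],
  [[-0.034,-0.774,0],0,1],
])

```text
clock: 12.4
position: [0.4607, -0.0663, 0.1033]
ee_rot: [-3.141, 0.004, 0.003]
wrist_force: [0.6, -0.1, -0.5]
opening: 0.375
grip_force: 15.0
```

Emit:
jog_arm([
  [[-0.01,-0.26,0],0,1],
  [[-0.02,-0.52,0],0,1],
  [[-0.034,-0.774,0],0,1],
])

```text
clock: 12.7
position: [0.4579, -0.0039, 0.1033]
ee_rot: [-3.141, 0.002, 0.003]
wrist_force: [-0.6, -0.5, -0.5]
opening: 0.378
grip_force: 15.0
```

Emit:
jog_arm([
  [[-0.01,-0.26,0],0,1],
  [[-0.02,-0.52,0],0,1],
  [[-0.034,-0.774,0],0,1],
])

```text
clock: 13.0
position: [0.4552, 0.058, 0.1033]
ee_rot: [3.142, -0.002, -0.004]
wrist_force: [-0.2, 0.4, -1.9]
opening: 0.375
grip_force: 15.0
```

Emit:
jog_arm([
  [[-0.01,-0.26,0],0,1],
  [[-0.02,-0.5,0],0,1],
  [[-0.03,-0.68,0],0,1],
  [[-0.034,-0.774,0],0,1],
  [[-0.034,-0.774,0],0,1],
  [[-0.034,-0.774,0],0,1],
])

```text
clock: 13.6
position: [0.4532, 0.1185, 0.104]
ee_rot: [3.141, -0.002, -0.001]
wrist_force: [-0.1, -0.4, -1.1]
opening: 0.374
grip_force: 15.0
```

Run:
```python
from h import *
c=snap('top','top2');s=snap('side','side2')
p=state()['position'];print(p)
b=cv2.resize(s['color'][130:290,290:410],None,fx=3.6,fy=3.6,interpolation=2)
a=cv2.resize(c['color'][190:290,370:470],None,fx=3.6,fy=3.6,interpolation=2)
o=np.zeros((576,792,3),np.uint8);o[:360,:360]=a;o[:,360:]=b
cv2.imwrite('pics/p2.png',o[...,::-1])
f=lambda q:((q+.5-[290,130])*3.6-.5+[360,0]).round(1)
print(f(proj(s,[[p[0],p[1],p[2]-.0244]])),f(proj(s,[[.453,.1185,.014],[.482,.1185,.014],[.424,.1185,.014],[.453,.1475,.014],[.453,.0895,.014]])))
```

```text
[0.45342526 0.11815141 0.10421395]
[[551.4 392.2]] [[547.2 465.3]
 [499.1 459.9]
 [595.6 470.7]
 [542.4 504.4]
 [551.8 428. ]]
```

View pics/p2.png

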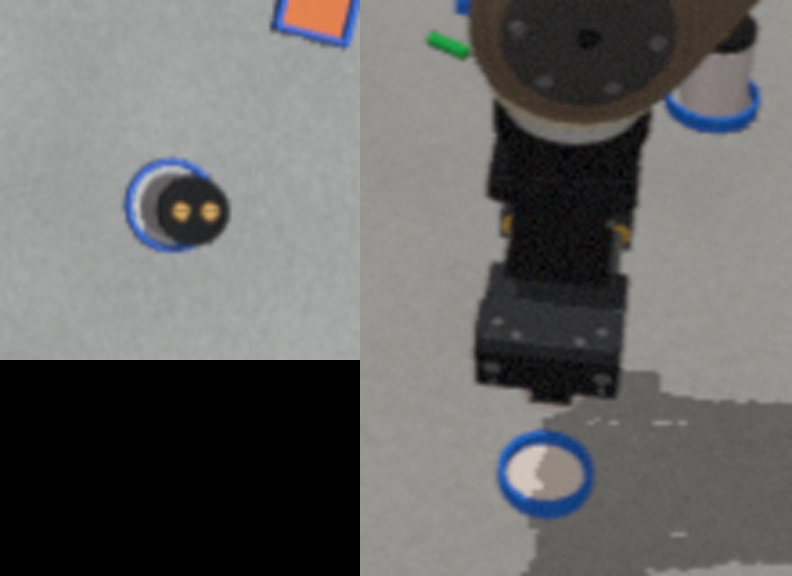

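The can sits in its nest (top crop (195,211)), and the film cap is held just above the nest rim, which is centred at crop (546,470). I'll lower it with a 1 mm shift.

Emit:
jog_arm([
  [[0,-0.015,0.2],0,1],
  [[0,-0.015,0.45],0,1],
  [[0,-0.015,0.65],0,1],
  [[0,-0.015,0.8],0,1],
  [[0,-0.015,0.88],0,1],
  [[0,-0.015,0.9],0,1],
  [[0,-0.015,0.92],0,1],
  [[0,-0.015,0.93],0,1],
  [[0,-0.015,0.935],0,1],
  [[0,-0.015,0.935],0,1],
])

```text
clock: 14.7
position: [0.4536, 0.1199, 0.0299]
ee_rot: [3.142, -0.002, 0.001]
wrist_force: [1.1, 0.3, -1.4]
opening: 0.374
grip_force: 15.0
```

Emit:
jog_arm([
  [[0,0,0.006],0,1],
  [[0,0,0.006],0,1],
])

```text
clock: 14.9
position: [0.4536, 0.1199, 0.0294]
ee_rot: [3.142, -0.002, 0.001]
wrist_force: [-0.2, 0.6, 3.6]
opening: 0.381
grip_force: 15.0
```

Emit:
jog_arm([
  [[0,0,0],0,0.23],
  [[0,0,0],0,0.15],
  [[0,0,0],0,0],
  [[0,0,0],0,-0.4],
  [[0,0,0],0,-1],
  [[0,0,0],0,-1],
  [[0,0,0],0,-1],
])

```text
clock: 15.6
position: [0.4535, 0.1198, 0.0291]
ee_rot: [3.142, -0.002, -0.0]
wrist_force: [0.3, 0.6, 0.8]
opening: 0.78
grip_force: 0.0
```

Emit:
jog_arm([
  [[0,0,-0.2],0,-1],
  [[0,0,-0.6],0,-1],
  [[0,0,-1],0,-1],
  [[0,0,-1],0,-1],
])

```text
clock: 16.0
position: [0.4549, 0.1201, 0.1122]
ee_rot: [-3.141, 0.002, -0.009]
wrist_force: [-0.1, 0.8, -1.1]
opening: 0.996
grip_force: 0.0
```

Emit:
jog_arm([
  [[0.2,-0.1,0],0,-1],
  [[0.45,-0.22,0],0,-1],
  [[0.731,-0.359,0],0,-1],
])

```text
clock: 16.3
position: [0.5123, 0.1487, 0.1087]
ee_rot: [3.141, -0.003, -0.001]
wrist_force: [0.3, -0.5, 1.1]
opening: 0.999
grip_force: 0.0
```

Emit:
jog_arm([
  [[0.25,-0.12,0],0,-1],
  [[0.5,-0.24,0],0,-1],
  [[0.731,-0.359,0],0,-1],
])

```text
clock: 16.6
position: [0.5711, 0.1775, 0.1082]
ee_rot: [3.141, -0.002, -0.001]
wrist_force: [-0.5, 0.7, 0.1]
opening: 1.003
grip_force: 0.0
```

Emit:
jog_arm([
  [[0.25,-0.12,0],0.02,-1],
  [[0.5,-0.24,0],0.044,-1],
  [[0.731,-0.359,0],0.044,-1],
  [[0.731,-0.359,0],0.044,-1],
  [[0.731,-0.359,0],0.044,-1],
])

```text
clock: 17.1
position: [0.6283, 0.2055, 0.108]
ee_rot: [3.133, -0.219, -0.003]
wrist_force: [0.3, 0.3, 0.9]
opening: 1.002
grip_force: 0.0
```

Emit:
jog_arm([
  [[0,0,0.2],0,-1],
  [[0,0,0.4],0,-1],
  [[0,0,0.6],0,-1],
  [[0,0,0.6],0,-1],
])

```text
clock: 17.5
position: [0.6276, 0.2052, 0.0584]
ee_rot: [3.133, -0.219, -0.007]
wrist_force: [0.1, 0.7, 0.3]
opening: 1.001
grip_force: 0.0
```

Emit:
jog_arm([
  [[0,0,0.15],0,-1],
  [[0,0,0.3],0,-1],
  [[0,0,0.44],0,-1],
  [[0,0,0.46],0,-1],
  [[0,0,0.46],0,-1],
  [[0,0,0.46],0,-1],
])

```text
clock: 18.1
position: [0.6293, 0.2058, 0.0247]
ee_rot: [-3.134, 0.219, -0.001]
wrist_force: [0.6, 0.0, 0.4]
opening: 1.0
grip_force: 0.0
```

Emit:
jog_arm([
  [[0,0,0],0,0],
  [[0,0,0],0,0.1],
  [[0,0,0],0,0.15],
  [[0,0,0],0,0.2],
  [[0,0,0],0,1],
  [[0,0,0],0,1],
  [[0,0,0],0,1],
  [[0,0,0],0,1],
  [[0,0,0],0,1],
], newtons=30)

```text
clock: 19.0
position: [0.6291, 0.2058, 0.0243]
ee_rot: [-3.134, 0.219, -0.0]
wrist_force: [1.2, 1.2, -0.2]
opening: 0.394
grip_force: 30.0
```

Emit:
jog_arm([
  [[0,0,-0.1],0,1],
  [[0,0,-0.3],0,1],
  [[0,0,-0.6],-0.02,1],
  [[0,0,-0.87],-0.044,1],
  [[0,0,-0.87],-0.044,1],
])

```text
clock: 19.5
position: [0.6305, 0.2061, 0.0979]
ee_rot: [-3.14, 0.001, -0.009]
wrist_force: [-0.2, 0.6, -1.5]
opening: 0.4
grip_force: 30.0
```

Run:
```python
from h import *
s=snap('side','side3');t=snap('top','top3')
p=state()['position'];print(p,state()['opening'],state()['ee_rot'])
o=np.zeros((560,800,3),np.uint8)
o[:,:400]=cv2.resize(s['color'][170:310,210:310],None,fx=4,fy=4,interpolation=2)
o[:,400:]=cv2.resize(t['color'][80:220,230:330],None,fx=4,fy=4,interpolation=2)
cv2.imwrite('pics/p3.png',o[...,::-1])
f=lambda q:((q+.5-[210,170])*4-.5).round(0)
z=p[2]-.0247
print(f(proj(s,[[p[0]+a,p[1]+b,z+c] for a in(.043,-.043) for b in(.019,) for c in(0,.034)])).tolist())
```

```text
[0.6290457  0.20570332 0.09447369] 0.39624518933062525 [-3.14151443e+00  5.78631442e-03 -1.54174304e-03]
[[56.0, 408.0], [44.0, 364.0], [231.0, 429.0], [224.0, 385.0]]
```

View pics/p3.png

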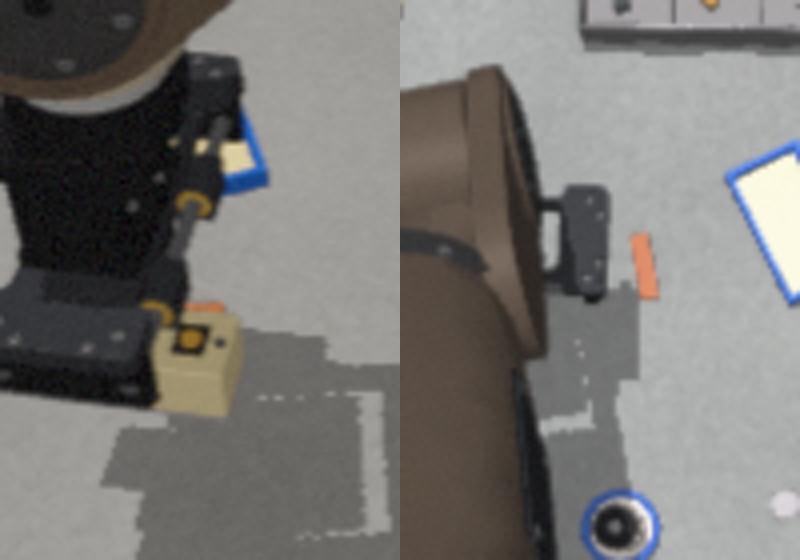

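The side crop shows the module tilted in the grip: front-right edge at (231,374)–(227,414), where (224,385)–(231,429) was expected. I'll estimate the tilt.

Run:
```python
from h import *
from scipy.optimize import least_squares
from scipy.spatial.transform import Rotation as R
np.set_printoptions(precision=4,suppress=True)
s=load('side3'); p=state()['position']
L=np.array([[-.043,.019,.034],[-.043,.019,0],[-.043,-.019,.034],[-.0235,0,.034]])
uv=(np.array([[231,374],[227,414],[241,343],[190,340]])+.5)/4-.5+[210,170]
def f(v):
    return (proj(s,R.from_rotvec([v[3],v[4],0]).apply(L)+[p[0]+v[0],p[1]+v[1],p[2]-.0247+v[2]])-uv).ravel()
def g(v): return np.r_[f(v),v[:3]/.004*.5,v[3]/.05*.5]
o=least_squares(g,[0,0,0,0,0]); print(o.x,np.degrees(o.x[3:]),f(o.x))
```

```text
[ 0.0056 -0.0041 -0.0061  0.1902 -0.0948] [10.8964 -5.4292] [-1.2077  0.4786 -1.0482  3.6507  1.0025 -4.7801  1.4473  0.5235]
```

Run:
```python
from h import *
crop('side3',240,238,280,283,12,'p4')
```

```text
(no output)
```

View pics/p4.png

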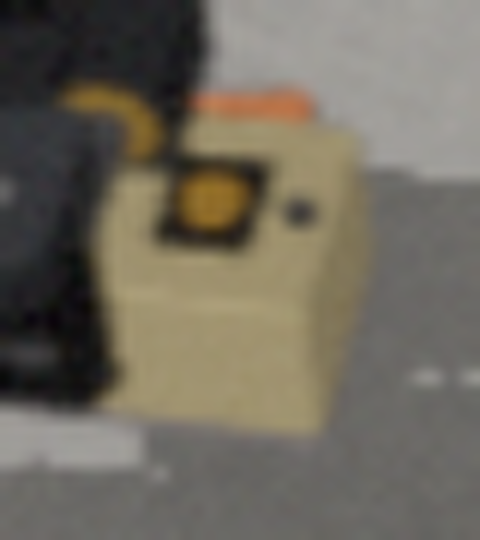

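Run:
```python
from h import *
from scipy.optimize import least_squares
from scipy.spatial.transform import Rotation as R
np.set_printoptions(precision=4,suppress=True)
s=load('side3'); p=np.array([.6305,.2061,.0979])
L=np.array([[-.043,.019,.034],[-.043,.019,0],[-.043,-.019,.034],[-.0235,0,.034],[-.043,-.019,0]])
uv=(np.array([[310,308],[322,432],[362,135],[212,200],[372,252]])+.5)/12-.5+[240,238]
def f(v):
    return (proj(s,R.from_rotvec(v[3:]).apply(L)+[p[0]+v[0],p[1]+v[1],p[2]-.0243+v[2]])-uv).ravel()
def g(v): return np.r_[f(v),np.r_[v[0]/.004,v[1]/.002,v[2]/.002]*.3,v[3]/.03*.3,v[5]/.03*.3]
o=least_squares(g,[0,0,0,0,0,0]); print(o.x,np.degrees(o.x[3:]),f(o.x).round(1))
print(f(np.zeros(6)).round(1))
```

```text
[ 0.0016 -0.0029  0.0001  0.0023 -0.0388  0.0194] [ 0.1322 -2.222   1.1123] [-0.   0.3 -0.1  0.9  0.  -1.2  0.1 -0.1 -0.   0.1]
[-0.6  1.4  0.   2.2 -0.2 -0.1 -0.2  1.1  0.5  1.3]
```

On the enlarged crop (corners at (310,308), (322,432), (362,135)) the fit gives about 2° of tilt and 2–3 mm of shift, so the grasp is sound. I'll carry on to the module nest.

Emit:
jog_arm([
  [[0.03,0.12,0],0,1],
  [[0.08,0.32,0],0,1],
  [[0.14,0.55,0],0,1],
  [[0.225,0.876,0],0,1],
])

```text
clock: 20.0
position: [0.6471, 0.134, 0.0933]
ee_rot: [3.141, -0.003, -0.001]
wrist_force: [0.5, 0.2, -2.2]
opening: 0.4
grip_force: 30.0
```

Emit:
jog_arm([
  [[0.07,0.29,0],0,1],
  [[0.15,0.58,0],0,1],
  [[0.225,0.876,0],0,1],
])

```text
clock: 20.3
position: [0.6651, 0.0627, 0.0934]
ee_rot: [3.141, -0.005, -0.001]
wrist_force: [0.3, 1.0, -2.6]
opening: 0.398
grip_force: 30.0
```

Emit:
jog_arm([
  [[0.07,0.29,0],-0.03,1],
  [[0.15,0.58,0],-0.06,1],
  [[0.21,0.8,0],-0.1,1],
  [[0.225,0.876,0],-0.13,1],
  [[0.225,0.876,0],-0.152,1],
  [[0.225,0.876,0],-0.152,1],
  [[0.225,0.876,0],-0.152,1],
  [[0.225,0.876,0],-0.152,1],
])

```text
clock: 21.1
position: [0.6827, -0.005, 0.0938]
ee_rot: [3.054, 0.738, -0.0]
wrist_force: [0.7, -0.0, -2.0]
opening: 0.401
grip_force: 30.0
```

Run:
```python
from h import *
s=snap('side','side4');t=snap('top','top4')
p=state()['position'];print(p,state()['ee_rot'])
o=np.zeros((560,800,3),np.uint8)
o[:,:400]=cv2.resize(s['color'][120:260,210:310],None,fx=4,fy=4,interpolation=2)
o[:,400:]=cv2.resize(t['color'][70:210,270:370],None,fx=4,fy=4,interpolation=2)
cv2.imwrite('pics/p5.png',o[...,::-1])
f=lambda q:((q+.5-[210,120])*4-.5).round(0)
r=np.radians(27.3);c,n=np.cos(r),np.sin(r)
q=lambda a,b,z,P:[P[0]+c*a-n*b,P[1]+n*a+c*b,z]
z=p[2]-.0245
print('module bottom,top',f(proj(s,[q(a,b,z+k,p) for k in(0,.034) for a,b in((.043,.019),(-.043,.019),(-.043,-.019),(.043,-.019))])).tolist())
print('nest',f(proj(s,[q(a,b,.014,(.683,-.0045)) for a,b in((.054,.03),(-.054,.03),(-.054,-.03),(.054,-.03))])).tolist())
```

```text
[ 0.68270945 -0.00464331  0.09390241] [ 3.05333443e+00  7.39190825e-01 -1.09911382e-04]
module bottom,top [[95.0, 326.0], [241.0, 293.0], [226.0, 253.0], [83.0, 284.0], [86.0, 282.0], [236.0, 249.0], [221.0, 209.0], [74.0, 240.0]]
nest [[93.0, 411.0], [271.0, 368.0], [246.0, 305.0], [75.0, 344.0]]
```

View pics/p5.png

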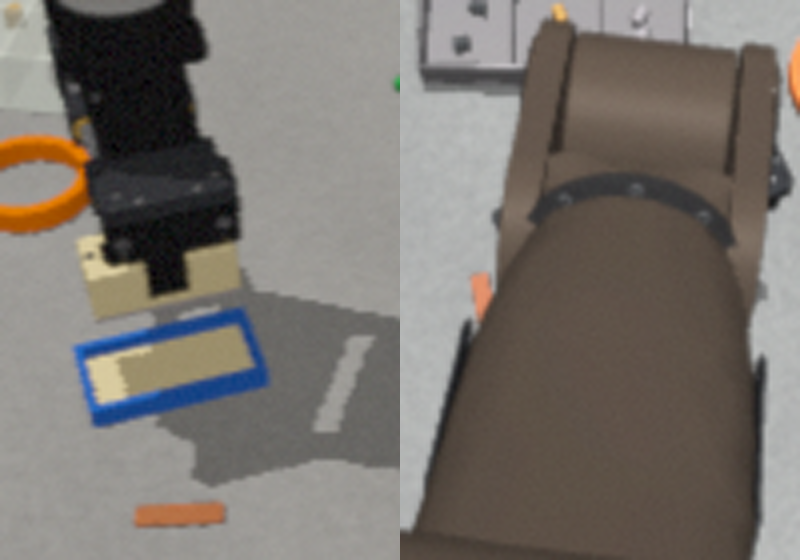

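Run:
```python
from h import *
s=load('side4'); im=s['color'].astype(float)
p=np.array([.6827,-.005,.0938]);z=p[2]-.0243
r=np.radians(27.3);c,n=np.cos(r),np.sin(r)
q=lambda a,b,z,P:[P[0]+c*a-n*b,P[1]+n*a+c*b,z]
def line(P,b,zz,L): 
    return proj(s,[q(a,b,zz,P) for a in np.linspace(-L,L,50)])
lb=line(p,.019,z,.043); lt=line(p,.019,z+.034,.043)
N=(.683,-.0045); far=line(N,-.03,.014,.054); near=line(N,.03,0,.054)
h=cv2.cvtColor(s['color'],cv2.COLOR_RGB2HSV)
blue=(h[...,0]>100)&(h[...,0]<130)&(h[...,1]>110)
for u in (234,238,242,258,262,266):
    col=h[175:205,u]; cream=np.where((col[:,0]>15)&(col[:,0]<32)&(col[:,1]>65))[0]+175
    e=np.interp(u,lb[::-1,0] if lb[0,0]>lb[-1,0] else lb[:,0],lb[::-1,1] if lb[0,0]>lb[-1,0] else lb[:,1])
    print(u,'cream',cream.min() if len(cream) else 0,cream[cream<200].max() if len(cream) else 0,'exp bottom',e.round(1), 'blue',np.where(blue[185:235,u])[0][[0,-1]]+185,'exp',[np.interp(u,l[::-1,0] if l[0,0]>l[-1,0] else l[:,0],l[::-1,1] if l[0,0]>l[-1,0] else l[:,1]).round(1) for l in(far,near)])
print(h[185:204,238].tolist())
```

```text
234 cream 179 198 exp bottom 200.9 blue [205 226] exp [np.float64(204.3), np.float64(226.3)]
238 cream 186 198 exp bottom 200.0 blue [204 225] exp [np.float64(203.4), np.float64(225.4)]
242 cream 185 197 exp bottom 199.0 blue [203 224] exp [np.float64(202.5), np.float64(224.4)]
258 cream 182 193 exp bottom 195.4 blue [200 220] exp [np.float64(198.8), np.float64(220.5)]
262 cream 181 192 exp bottom 194.5 blue [199 219] exp [np.float64(197.9), np.float64(219.6)]
266 cream 179 191 exp bottom 193.6 blue [198 218] exp [np.float64(197.0), np.float64(218.6)]
[[30, 38, 34], [21, 77, 112], [22, 68, 209], [23, 68, 204], [22, 76, 165], [22, 77, 155], [22, 77, 156], [23, 80, 153], [22, 76, 154], [22, 77, 156], [23, 79, 155], [22, 77, 155], [23, 79, 154], [21, 69, 148], [15, 23, 131], [15, 10, 150], [12, 8, 155], [18, 8, 153], [116, 13, 156]]
```

Emit:
jog_arm([
  [[0,0,0.15],0,1],
  [[0,0,0.35],0,1],
  [[0,0,0.5],0,1],
  [[0,0,0.57],0,1],
  [[0,0,0.57],0,1],
  [[0,0,0.57],0,1],
])

```text
clock: 21.8
position: [0.6829, -0.0046, 0.0483]
ee_rot: [3.053, 0.741, 0.0]
wrist_force: [-0.4, 0.3, -0.6]
opening: 0.398
grip_force: 30.0
```

Run:
```python
from h import *
s=snap('side','side5'); p=state()['position']; print(p)
im=cv2.resize(s['color'][158:236,210:290],None,fx=7.5,fy=7.5,interpolation=2).copy()
r=np.radians(27.3);c,n=np.cos(r),np.sin(r)
q=lambda a,b,z,P:[P[0]+c*a-n*b,P[1]+n*a+c*b,z]
f=lambda uv:((uv+.5-[210,158])*7.5-.5)
z=p[2]-.0243
for P,L,W,zz,col in((p,.043,.019,z,(255,0,0)),(p,.043,.019,z+.034,(255,0,255)),((.683,-.0045),.054,.03,.014,(0,255,0))):
    pts=f(proj(s,[q(a,b,zz,P) for a,b in((L,W),(-L,W),(-L,-W),(L,-W))]))
    cv2.polylines(im,[pts.astype(np.int32)],True,col,1)
cv2.imwrite('pics/p6.png',im[...,::-1])
```

```text
[ 0.68303504 -0.00460513  0.04866786]
```

View pics/p6.png

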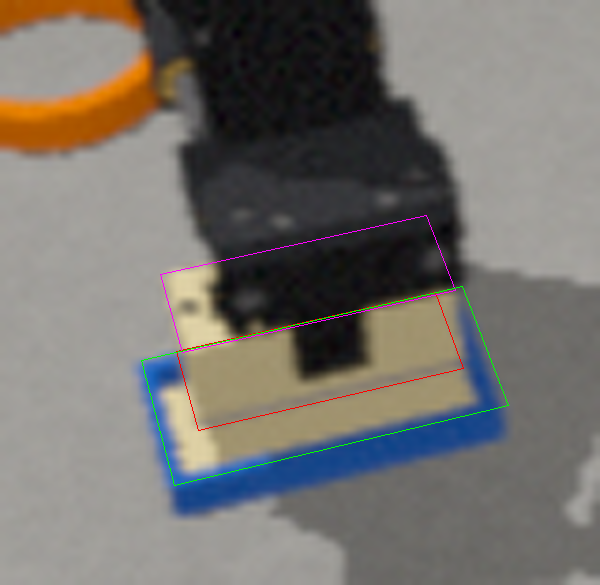

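The overlay shows the nest outline fitting to about 1 px (its yaw perhaps 1° less). The module's bottom edge, (203,422)–(462,362), lies about 1 px (3 mm) further from the camera than predicted. I'll shift 2.5 mm, turn 1° and lower.

Emit:
jog_arm([
  [[0,-0.031,0],0.006,1],
  [[0,-0.031,0.06],0.006,1],
  [[0,-0.031,0.12],0.006,1],
  [[0,-0.031,0.17],0.006,1],
  [[0,-0.031,0.2],0.006,1],
  [[0,-0.031,0.22],0.006,1],
  [[0,-0.031,0.23],0.006,1],
  [[0,-0.031,0.23],0.006,1],
])

```text
clock: 22.65
position: [0.6816, -0.0024, 0.0299]
ee_rot: [3.06, 0.712, -0.0]
wrist_force: [-0.5, 0.0, -2.6]
opening: 0.395
grip_force: 30.0
```

Emit:
jog_arm([
  [[0,0,0.005],0,1],
  [[0,0,0.01],0,1],
  [[0,0,0.01],0,1],
])

```text
clock: 22.95
position: [0.6817, -0.0024, 0.0293]
ee_rot: [3.06, 0.712, 0.0]
wrist_force: [-0.8, 0.5, -0.7]
opening: 0.4
grip_force: 30.0
```

Emit:
jog_arm([
  [[0,0,0],0,0.18],
  [[0,0,0],0,0.1],
  [[0,0,0],0,0],
  [[0,0,0],0,-0.4],
  [[0,0,0],0,-1],
  [[0,0,0],0,-1],
  [[0,0,0],0,-1],
])

```text
clock: 23.65
position: [0.6816, -0.0024, 0.0291]
ee_rot: [3.06, 0.712, 0.0]
wrist_force: [0.0, 0.4, -0.2]
opening: 0.78
grip_force: 0.0
```

Emit:
jog_arm([
  [[0,0,-0.2],0,-1],
  [[0,0,-0.5],0,-1],
  [[0,0,-0.8],0.04,-1],
  [[0,0,-1],0.08,-1],
  [[0,0,-1],0.12,-1],
  [[0,0,-1],0.146,-1],
  [[0,0,-1],0.146,-1],
])

```text
clock: 24.35
position: [0.6818, -0.0024, 0.1105]
ee_rot: [3.141, -0.004, 0.002]
wrist_force: [-0.2, -0.4, 0.4]
opening: 0.999
grip_force: 0.0
```

Run:
```python
from h import *
from scipy.spatial.transform import Rotation as R
q=state(); m=R.from_rotvec(q['ee_rot']).as_matrix(); print(q['position'],'yaw',np.degrees(np.arctan2(m[1,0],m[0,0])),q['joint_pos'],q['opening'])
```

```text
[ 0.68178622 -0.00240922  0.11050873] yaw -0.15428275710718492 [-1.00310961e-01  6.88583822e-01  1.51697220e+00 -1.00620107e-04
  9.34748469e-01  1.47323796e+00] 0.9994924908325249
```

Emit:
jog_arm([
  [[-0.07,-0.2,0],0,-1],
  [[-0.17,-0.5,0],0,-1],
  [[-0.291,-0.876,0],0,-1],
])

```text
clock: 24.65
position: [0.6579, 0.0686, 0.1093]
ee_rot: [3.142, -0.0, -0.0]
wrist_force: [1.0, -0.0, -0.1]
opening: 1.0
grip_force: 0.0
```

Emit:
jog_arm([
  [[-0.1,-0.3,0],0,-1],
  [[-0.2,-0.6,0],0,-1],
  [[-0.291,-0.876,0],0,-1],
])

```text
clock: 24.95
position: [0.6342, 0.1399, 0.1094]
ee_rot: [-3.142, -0.002, 0.0]
wrist_force: [0.4, -0.3, 0.5]
opening: 0.999
grip_force: 0.0
```

Emit:
jog_arm([
  [[-0.1,-0.3,0],0,-1],
  [[-0.2,-0.6,0],0,-1],
  [[-0.291,-0.876,0],0,-1],
])

```text
clock: 25.25
position: [0.611, 0.2099, 0.1094]
ee_rot: [-3.142, -0.002, 0.0]
wrist_force: [-0.0, -0.7, 0.6]
opening: 1.001
grip_force: 0.0
```

Emit:
jog_arm([
  [[-0.1,-0.3,0],0,-1],
  [[-0.2,-0.6,0],0,-1],
  [[-0.291,-0.876,0],0,-1],
])

```text
clock: 25.55
position: [0.5877, 0.28, 0.1094]
ee_rot: [3.142, 0.002, -0.0]
wrist_force: [-0.1, -0.6, 0.9]
opening: 0.998
grip_force: 0.0
```

Emit:
jog_arm([
  [[-0.1,-0.3,0],0,-1],
  [[-0.2,-0.6,0],0,-1],
  [[-0.291,-0.876,0],0,-1],
])

```text
clock: 25.85
position: [0.5644, 0.35, 0.1094]
ee_rot: [3.142, 0.002, -0.0]
wrist_force: [-0.1, 1.1, 0.7]
opening: 0.998
grip_force: 0.0
```

Emit:
jog_arm([
  [[-0.1,-0.3,0],0.02,-1],
  [[-0.2,-0.6,0],0.04,-1],
  [[-0.291,-0.876,0],0.04,-1],
  [[-0.291,-0.876,0],0.04,-1],
  [[-0.291,-0.876,0],0.04,-1],
])

```text
clock: 26.35
position: [0.5417, 0.4189, 0.1092]
ee_rot: [3.135, -0.195, -0.0]
wrist_force: [0.8, -0.2, 0.6]
opening: 0.997
grip_force: 0.0
```

Run:
```python
from h import *
t=snap('top','top6'); print(state()['position'],state()['joint_pos'][[0,5]])
# check placed parts from the now free top view
o=np.zeros((600,800,3),np.uint8)
o[:,:400]=cv2.resize(t['color'][100:250,290:390],None,fx=4,fy=4,interpolation=2)
o[:,400:]=cv2.resize(t['color'][130:280,370:470],None,fx=4,fy=4,interpolation=2)
cv2.imwrite('pics/p7.png',o[...,::-1])
```

```text
[0.54213685 0.41821089 0.10916072] [0.56073894 2.25719209]
```

View pics/p7.png

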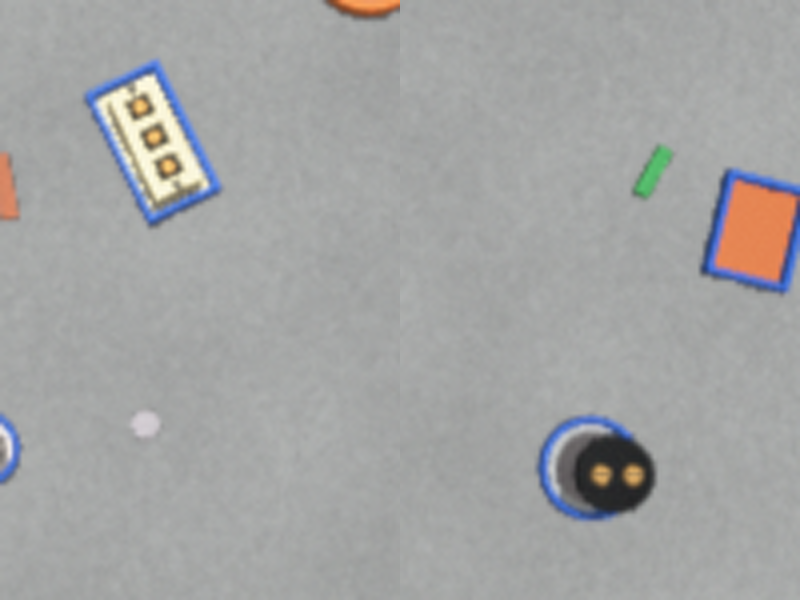

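The picture shows the module flat in its nest (middle window at crop (154,137)) and the can in its nest (screws at crop (601,475) and (634,475)). Next is the transformer grasp.

Emit:
jog_arm([
  [[0,0,0.2],0,-1],
  [[0,0,0.4],0,-1],
  [[0,0,0.6],0,-1],
  [[0,0,0.6],0,-1],
])

```text
clock: 26.8
position: [0.5415, 0.4171, 0.0576]
ee_rot: [3.132, -0.2, -0.006]
wrist_force: [-0.9, 0.1, 0.4]
opening: 1.002
grip_force: 0.0
```

Emit:
jog_arm([
  [[0,0,0.15],0,-1],
  [[0,0,0.3],0,-1],
  [[0,0,0.44],0,-1],
  [[0,0,0.46],0,-1],
  [[0,0,0.46],0,-1],
  [[0,0,0.46],0,-1],
])

```text
clock: 27.4
position: [0.5428, 0.4185, 0.0247]
ee_rot: [-3.135, 0.2, -0.001]
wrist_force: [-0.5, 0.4, -1.3]
opening: 0.998
grip_force: 0.0
```

Emit:
jog_arm([
  [[0,0,0],0,-0.1],
  [[0,0,0],0,0],
  [[0,0,0],0,0.1],
  [[0,0,0],0,0.15],
  [[0,0,0],0,1],
  [[0,0,0],0,1],
  [[0,0,0],0,1],
  [[0,0,0],0,1],
  [[0,0,0],0,1],
], newtons=35)

```text
clock: 28.3
position: [0.5426, 0.4185, 0.0243]
ee_rot: [-3.135, 0.2, -0.0]
wrist_force: [0.3, 1.7, 0.4]
opening: 0.425
grip_force: 35.0
```

Run:
```python
from h import *
t=load('top6'); f=lambda x,y,x0,y0:((x+.5)/4-.5+x0,(y+.5)/4-.5+y0)
print('module',atz(t,f(154,137,290,100),.039),'nest c',atz(t,f((88+157+220+152)/4,(97+62+187+224)/4,290,100),.014))
print('can',atz(t,f(617.5-400,475,370,130),.082),'nest',atz(t,f(589.5-400,468,370,130),.014))
```

```text
module [ 0.68065037 -0.00507497  0.039     ] nest c [ 0.68206691 -0.00562976  0.014     ]
can [ 0.35833151 -0.27319496  0.082     ] nest [ 0.35877841 -0.27017804  0.014     ]
```

Emit:
jog_arm([
  [[0,0,-0.1],0,1],
  [[0,0,-0.3],0,1],
  [[0,0,-0.6],-0.02,1],
  [[0,0,-0.9],-0.04,1],
  [[0,0,-1],-0.04,1],
  [[0,0,-1],-0.04,1],
])

```text
clock: 28.9
position: [0.543, 0.4185, 0.1061]
ee_rot: [-3.14, 0.005, -0.004]
wrist_force: [0.2, -0.1, -4.6]
opening: 0.416
grip_force: 35.0
```

Emit:
jog_arm([
  [[0,0.12,0],0,1],
  [[0,0.32,0],0,1],
  [[0,0.6,0],0,1],
  [[-0.009,0.922,0],0,1],
])

```text
clock: 29.3
position: [0.5412, 0.3427, 0.1031]
ee_rot: [3.141, -0.003, -0.003]
wrist_force: [-0.5, -0.5, -5.2]
opening: 0.418
grip_force: 35.0
```

Emit:
jog_arm([
  [[0,0.31,0],0,1],
  [[0,0.62,0],0,1],
  [[-0.009,0.922,0],0,1],
])

```text
clock: 29.6
position: [0.5403, 0.2683, 0.1034]
ee_rot: [3.141, -0.004, -0.003]
wrist_force: [0.9, -0.1, -3.3]
opening: 0.419
grip_force: 35.0
```

Emit:
jog_arm([
  [[0,0.31,0],0,1],
  [[0,0.62,0],0,1],
  [[-0.009,0.922,0],0,1],
])

```text
clock: 29.9
position: [0.5393, 0.1947, 0.1035]
ee_rot: [3.141, -0.004, -0.003]
wrist_force: [0.2, 0.1, -3.8]
opening: 0.416
grip_force: 35.0
```

Emit:
jog_arm([
  [[0,0.31,0],0,1],
  [[0,0.62,0],0,1],
  [[-0.009,0.922,0],0,1],
])

```text
clock: 30.2
position: [0.5383, 0.1211, 0.1036]
ee_rot: [3.141, -0.004, -0.003]
wrist_force: [0.4, -0.4, -4.8]
opening: 0.414
grip_force: 35.0
```

Emit:
jog_arm([
  [[0,0.31,0],0,1],
  [[0,0.62,0],0,1],
  [[-0.009,0.922,0],0,1],
])

```text
clock: 30.5
position: [0.5373, 0.0475, 0.1036]
ee_rot: [3.141, -0.004, -0.002]
wrist_force: [1.0, 0.5, -3.8]
opening: 0.419
grip_force: 35.0
```

Emit:
jog_arm([
  [[0,0.31,0],0,1],
  [[0,0.62,0],0,1],
  [[-0.009,0.922,0],0,1],
])

```text
clock: 30.8
position: [0.5364, -0.0261, 0.1036]
ee_rot: [-3.142, 0.004, 0.002]
wrist_force: [0.4, 0.1, -3.7]
opening: 0.417
grip_force: 35.0
```

Emit:
jog_arm([
  [[0,0.31,0],0,1],
  [[0,0.62,0],0,1],
  [[-0.009,0.922,0],0,1],
])

```text
clock: 31.1
position: [0.5354, -0.0998, 0.1036]
ee_rot: [-3.141, 0.005, 0.002]
wrist_force: [0.0, -0.2, -3.0]
opening: 0.42
grip_force: 35.0
```

Emit:
jog_arm([
  [[0,0.31,0],0,1],
  [[0,0.62,0],0,1],
  [[-0.009,0.922,0],0,1],
])

```text
clock: 31.4
position: [0.5345, -0.1734, 0.1036]
ee_rot: [-3.141, 0.005, 0.002]
wrist_force: [0.9, -0.3, -4.0]
opening: 0.419
grip_force: 35.0
```

Emit:
jog_arm([
  [[0,0.31,0],0,1],
  [[0,0.62,0],0,1],
  [[-0.009,0.922,0],0,1],
])

```text
clock: 31.7
position: [0.5335, -0.247, 0.1035]
ee_rot: [-3.141, 0.005, 0.002]
wrist_force: [0.7, 0.7, -3.3]
opening: 0.421
grip_force: 35.0
```

Emit:
jog_arm([
  [[0,0.31,0],0,1],
  [[0,0.62,0],0,1],
  [[-0.009,0.922,0],0,1],
])

```text
clock: 32.0
position: [0.5326, -0.3207, 0.1034]
ee_rot: [-3.141, 0.005, 0.003]
wrist_force: [0.3, 0.2, -2.8]
opening: 0.42
grip_force: 35.0
```

Emit:
jog_arm([
  [[0,0.31,0],0.02,1],
  [[0,0.6,0],0.04,1],
  [[0,0.8,0],0.067,1],
  [[-0.009,0.922,0],0.067,1],
  [[-0.009,0.922,0],0.067,1],
  [[-0.009,0.922,0],0.067,1],
  [[-0.009,0.922,0],0.067,1],
])

```text
clock: 32.7
position: [0.5332, -0.3922, 0.1042]
ee_rot: [-3.124, 0.33, 0.001]
wrist_force: [0.4, 1.1, -3.7]
opening: 0.42
grip_force: 35.0
```

Emit:
jog_arm([
  [[0,0,0.15],0,1],
  [[0,0,0.35],0,1],
  [[0,0,0.55],0,1],
  [[0,0,0.62],0,1],
  [[0,0,0.62],0,1],
  [[0,0,0.62],0,1],
])

```text
clock: 33.3
position: [0.5335, -0.3931, 0.0547]
ee_rot: [3.124, -0.332, -0.0]
wrist_force: [0.1, 0.2, -4.1]
opening: 0.418
grip_force: 35.0
```

Run:
```python
from h import *
from m import px,T
s=snap('side','side7'); p=state()['position']; print(p)
im=cv2.resize(s['color'][80:150,300:370],None,fx=8.5,fy=8.5,interpolation=2).copy()
f=lambda uv:((uv+.5-[300,80])*8.5-.5)
z=p[2]-.0243
for P,L,W,zz,col,yw in((p,.028,.02,z,(255,0,0),-12),(p,.028,.02,z+.036,(255,0,255),-12),((.5345,-.393),.039,.031,.014,(0,255,0),-12.5)):
    r=np.radians(yw);c,n=np.cos(r),np.sin(r)
    pts=f(proj(s,[[P[0]+c*a-n*b,P[1]+n*a+c*b,zz] for a,b in((L,W),(-L,W),(-L,-W),(L,-W))]))
    cv2.polylines(im,[pts.astype(np.int32)],True,col,1)
cv2.imwrite('pics/p8.png',im[...,::-1])
C=np.array([atz(T,px('tB',q),.014)[:2] for q in [(562,250),(638,269),(617,361),(541,345)]]);print('top-only nest',C.mean(0),C)
```

```text
[ 0.5336 -0.3933  0.0551]
top-only nest [ 0.5343 -0.3926] [[ 0.5787 -0.3708]
 [ 0.5646 -0.4311]
 [ 0.4911 -0.4142]
 [ 0.5026 -0.3541]]
```

View pics/p8.png

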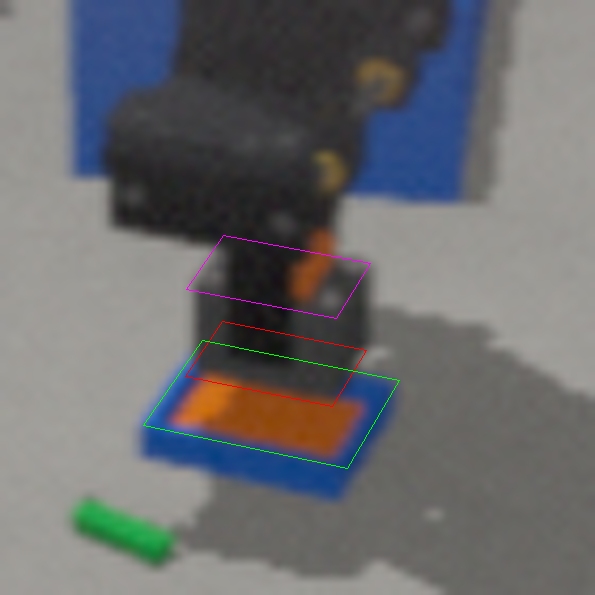

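The nest rim overlay fits, and the transformer's bottom edge, about (197,378)–(345,398), lies about 0.7 px (2 mm) to the right of prediction. I'll shift 1.5 mm in x and lower.

Emit:
jog_arm([
  [[0.02,0,0.02],0,1],
  [[0.02,0,0.1],0,1],
  [[0.02,0,0.18],0,1],
  [[0.02,0,0.24],0,1],
  [[0.02,0,0.28],0,1],
  [[0.02,0,0.3],0,1],
  [[0.02,0,0.31],0,1],
  [[0.02,0,0.31],0,1],
])

```text
clock: 34.15
position: [0.535, -0.3934, 0.03]
ee_rot: [3.124, -0.333, 0.0]
wrist_force: [-1.2, -0.5, -4.3]
opening: 0.419
grip_force: 35.0
```

Emit:
jog_arm([
  [[0,0,0.005],0,1],
  [[0,0,0.01],0,1],
  [[0,0,0.01],0,1],
])

```text
clock: 34.45
position: [0.5351, -0.3934, 0.0293]
ee_rot: [3.124, -0.333, 0.0]
wrist_force: [0.1, 0.1, -2.9]
opening: 0.415
grip_force: 35.0
```

Contact is at the floor height, so I'll release, retreat and check.

Emit:
jog_arm([
  [[0,0,0.003],0,1],
  [[0,0,0.003],0,0.15],
  [[0,0,0.003],0,0.1],
  [[0,0,0.003],0,0],
  [[0,0,0.003],0,-0.4],
  [[0,0,0.003],0,-1],
  [[0,0,0.003],0,-1],
  [[0,0,0.003],0,-1],
  [[0,0,0.003],0,-1],
])

```text
clock: 35.35
position: [0.535, -0.3934, 0.0289]
ee_rot: [3.124, -0.332, 0.0]
wrist_force: [-0.9, 0.2, 0.4]
opening: 0.864
grip_force: 0.0
```

Emit:
jog_arm([
  [[0,0,-0.2],0,-1],
  [[0,0,-0.6],0,-1],
  [[0,0,-1],0,-1],
  [[0,0,-1],0,-1],
])

```text
clock: 35.75
position: [0.5365, -0.3947, 0.1145]
ee_rot: [3.119, -0.332, 0.01]
wrist_force: [-0.3, -0.1, -0.1]
opening: 0.998
grip_force: 0.0
```

Emit:
jog_arm([
  [[0,0.2,-0.3],0,-1],
  [[0,0.5,-0.6],0,-1],
  [[0,0.9,-1],0,-1],
  [[0,0.9,-1],0,-1],
])

```text
clock: 36.15
position: [0.5198, -0.4678, 0.1936]
ee_rot: [3.118, -0.336, 0.009]
wrist_force: [-0.8, 0.4, 1.0]
opening: 1.003
grip_force: 0.0
```

Emit:
jog_arm([
  [[-0.3,0.3,0],0,-1],
  [[-0.6,0.6,0],0,-1],
  [[-0.9,0.9,0],0,-1],
  [[-0.9,0.9,0],0,-1],
  [[-0.9,0.9,0],0,-1],
])

```text
clock: 36.65
position: [0.4339, -0.5188, 0.1887]
ee_rot: [-3.123, 0.334, 0.0]
wrist_force: [0.7, -0.5, 0.1]
opening: 1.0
grip_force: 0.0
```

Run:
```python
from h import *
from scipy import ndimage as nd
np.set_printoptions(precision=4,suppress=True)
t=snap('top','top9'); s=snap('side','side9'); print(state()['clock'],state()['position'])
h=cv2.cvtColor(t['color'],cv2.COLOR_RGB2HSV).astype(int)
H,Sa,V=h[...,0],h[...,1],h[...,2]
blue=(H>100)&(H<130)&(Sa>110); brass=(H>8)&(H<25)&(Sa>120); dark=V<70; orange=(H>3)&(H<16)&(Sa>150)
def cen(m,x0,y0,x1,y1,z):
    ys,xs=np.nonzero(m[y0:y1,x0:x1]); return (len(xs),atz(t,(xs.mean()+x0,ys.mean()+y0),z)[:2]) if len(xs) else None
print('can brass',cen(brass,400,230,440,262,.082),'film dark',cen(dark,270,195,305,228,.061),'module brass',cen(brass,310,115,347,157,.039),'transf winding',cen(orange,440,165,480,210,.051),'dark',cen(dark,440,165,480,210,.041))
red=((H<6)|(H>174))&(Sa>150)
t0=load('top0'); h0=cv2.cvtColor(t0['color'],cv2.COLOR_RGB2HSV).astype(int); r0=((h0[...,0]<6)|(h0[...,0]>174))&(h0[...,1]>150)
print('bottle',cen(r0,205,218,240,248,.09),cen(red,205,218,240,248,.09))
```

```text
36.75 [ 0.435  -0.5182  0.1888]
can brass None film dark (52, array([0.4526, 0.1166])) module brass (29, array([ 0.6823, -0.0041])) transf winding (114, array([ 0.5324, -0.3852])) dark (65, array([ 0.5281, -0.3754]))
bottle (84, array([0.3917, 0.2797])) (84, array([0.3917, 0.2797]))
```

Run:
```python
from h import *
for n,(x0,y0,x1,y1) in (('top9',(440,168,485,206)),('side9',(310,105,355,145))):
    c=load(n);h=cv2.cvtColor(c['color'],cv2.COLOR_RGB2HSV).astype(int)[y0:y1,x0:x1]
    print(n)
    for r in h: print(''.join('b' if 100<a<130 and s>110 else ('O' if v>150 else 'o') if a<16 and s>120 else '#' if v<90 else '.' for a,s,v in r))
    q=[.535,-.3934]
    a=np.radians(-12);cc,ss=np.cos(a),np.sin(a)
    for L,W,z in((.028,.02,.041),(.015,.018,.051),(.039,.031,.014)):
        print(z,(proj(c,[[q[0]+cc*i*L-ss*j*W,q[1]+ss*i*L+cc*j*W,z] for i,j in((1,1),(1,-1),(-1,-1),(-1,1))])-[x0,y0]).round(1).tolist())
```

```text
top9
.............................................
.............................................
.............................................
.............................................
.............................................
............bbbbbb...........................
...........bbbbbbbbbbb.......................
...........bb.....bbbbbbb....................
...........bb.OOOO..bbbbbbbbb................
..........bbb.OOOo#....bbbbbbbbbb............
..........bb.OOOo##........bbbbbb............
..........bb.OOo###............bb............
..........bb.OO####.....##...................
.........bbb.OO####.OOO......................
.........bbbOOo####oOOOOOOOo.................
.........bb.OOo###.OOOOOOOOOOOO..............
.........bb.OO####.OOOOOOOOOOOOO.............
........bbb.OO####oOOOOOOOOOOOOO.............
........bbbOOo####oOOOOOOOOOOOOO.............
........bb.OOo####oOOOOOOOOOOOO..............
........bb.OOo###.OOOOOOOOOOOOO..............
........bb.OO####oOOOOOOOOOOOOO..............
.......bbbOOO####.OOOOOOOOOOOOO..............
.......bb.OOo###.#.oOOOOOOOOOO.......
[... 2168 characters left out ...]
.........
...........bbbbbbbbbbbbbbbbbbbbb.............
...............bbbbbbbbbbbbbbbbb.............
...................bbbbbbbbbbbb..............
........................bbbbbb...............
.............................................
.............................................
.............................................
.............................................
.............................................
.............................................
.............................................
0.041 [[11.0, 16.0], [15.3, 9.5], [32.3, 12.8], [28.4, 19.4]]
0.051 [[15.2, 13.6], [19.1, 7.8], [28.3, 9.6], [24.6, 15.4]]
0.014 [[6.4, 24.6], [13.1, 14.6], [36.4, 19.2], [30.4, 29.6]]
```

```bash
python3 -c "
from workcell import finish_job
print(finish_job())"
```

```text
the job is handed in; nothing more can be done
None
```

All four components are in their matching nests, released, with the red bottle unmoved; the job was handed in at about 37 s, though the can's final position was last checked at about 26 s because the arm hid it from the top camera in the last check.

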